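Fit the selector knob on an opened printer and hold it pressed in

TASK

Pick up the loose black knob, turn it so that its D-shaped bore matches the flat of the steel spindle on the opened printer, and push it onto the spindle until it presses the orange sprung collar well down. Finish while still holding the knob pressed down: do not let it go or ease off. Leave the screwdriver, the ink cartridge and the white ring gear where they lie.

Things in the scene. Friction and masses are not known exactly. Their poses are not given: they have to be found in the camera images.
- knob_mid (a point): Centre of the loose black round knob: plain cylinder, 40 mm diameter, 36 mm tall, about 50 g, standing upright on the table, bore down; the point is 18 mm above its underside. z up out of its top; x points from its axis to the flat of its bore, the way the white line on its top runs out. Fits the spindle in one orientation only, with 0.9 mm play each way and about 0.15 rad of turn.
- spindle_tip (a point): Centre of the tip of the upright steel D-spindle on the printer's grey deck. 12 mm diameter, flat 3 mm from the axis, top 4 mm tapered by 2 mm. z up; x points from its axis to its flat, as does the white line on the collar. The tip is 25 mm above the deck and 13 mm above the unpressed collar. The spindle can turn, stiffly (0.2 N m).
- collar (a joint): How far the orange sprung collar (36 mm disc round the spindle's foot) is pressed down, in m: 0 up, 0.006 on its stop. Spring: 4.5 N at 0, 9 N at 0.003, 13.5 N at 0.006; it lifts the knob if let go. A knob just resting on it has its centre 5 mm above the spindle's tip; fully pressed, 1 mm below the tip.
- knob: The same knob; origin at the centre of its underside, axes as knob_mid. The D-shaped bore in the underside is 21 mm deep, 13.8 mm in diameter, its flat 3.9 mm from the axis.
- printer: Opened black printer, fixed to the table, 300 mm deep (x), 400 mm wide (y), walls 85 mm high; origin under its centre. The grey deck, 120 x 130 mm and 105 mm high, is in its corner at -x, -y; the spindle's axis stands at x -85, y -130 mm. A black ink carriage at x 75, y 60 mm is the highest part, 138 mm.
- screwdriver: Screwdriver with red handle, 170 mm long, lying crosswise on the table between the robot's base and the printer; not to be moved.
- cartridge: Blue ink cartridge, 70 x 45 x 30 mm, lying on the table; not to be moved. Origin under its centre.
- gear: White plastic ring gear blank, 44 mm diameter, 12 mm high, lying flat on the table; not to be moved. Origin under its centre.
Not all that is in view belongs to the job. Several things look just like the knob: the one meant starts farthest to the robot's left.

How it is judged:
At the end, for the whole second after the job is handed in: The knob is on the spindle, flat to flat (within 3 mm of its axis, 0.25 rad of its flat, upright within 0.12 rad), at rest, and the robot is still pushing on it so that the collar stays more than 3 mm of its 6 mm down (value of joint collar above 0.003 m and horizontal distance between knob_mid and spindle_tip below 0.003 m and z of knob_mid in the frame of spindle_tip below 0.003 m and angle between the x axis of knob_mid and the x axis of spindle_tip, either way round below 0.25 rad and angle between knob_mid's own z axis and vertical below 0.12 rad and linear speed of knob below 0.02 m/s and contact force between any of the fingers, the arm and knob above 2 N); the arm keeps its last pose, push and grip.
It fails at once if the screwdriver is moved by more than 30 mm (distance of screwdriver from where it was at the start of the episode above 0.03 m).
It fails at once if the cartridge is moved by more than 30 mm (distance of cartridge from where it was at the start of the episode above 0.03 m).
It fails at once if the gear is moved by more than 30 mm (distance of gear from where it was at the start of the episode above 0.03 m).
It also fails if it takes over 38 s, if anything falls off the work surface, if the arm or the gripper's body presses on something with over 40 N, if the wrist force passes 120 N, or if a joint passes its speed limit or range.

ROBOT

A 7-joint arm with a two-finger parallel gripper is mounted at the origin on the work surface. World frame = base frame: x ahead of the robot, y to its left, z up, the work surface at z = 0. Lengths are in m, angles in rad, forces in N, time in s.
With the tool pointing down it reaches from about 0.4 to 0.85 m from the base axis. Payload 6.9 kg.
Tool frame: the origin (TCP) lies midway between the tips of the shut fingers; the grasp point (between the pads) lies behind it (ctrl.pinch_z is the z of the grasp point in the tool frame, in m); z points along the fingers, y is the line along which they close (so a half turn about z gives the same grasp; the last joint's range is limited). The gripper opens to 85 mm and grips with 20 to 120 N. Pads are 22 mm wide; open, the fingers measure 114 mm over their backs; the gripper's body (76 mm by 85 mm) begins 54 mm behind the grasp point. The pads swing forward as they close: fully open they stand 13 mm farther back than shut.
Start: joints at [-1.077, 0.507, -0.238, 1.5, 0.126, 1.149, -0.155], TCP at [0.236, 0.579, 0.231] pointing down, gripper open.
Joint ranges: [-3.08, 3.08], [-0.24, 2.05], [-1.43, 1.35], [0, 2.5], [-1.52, 4.66], [0.17, 1.96], [-2.89, 2.89]. Speed limits (rad/s): [2.39, 2.39, 3.14, 3.14, 3.14, 3.14, 3.14].

INTERFACE

Orientations are given as a unit quaternion [w, x, y, z].
In Python, from station import ctrl, get_state, vision, ticket, models gives the robot as it stands. Calls block until the motion is done:
- ctrl.movep(position, orientation): joint-space move of the TCP to a pose.
- ctrl.movel(position, frame=None, max_speed=0.15): straight line of the TCP; frame=None keeps the orientation; max_speed is the mean speed in m/s.
- ctrl.set_joints(angles): joint-space move.
- ctrl.ungrasp() and ctrl.close_gripper(force=None): open the fingers fully, or close them until they stop; force is the grip in N (None keeps the last).
- ctrl.pause(seconds).
- ctrl.ik(position, orientation): joint angles nearest the present ones, or None.
- get_state(): the state.
- vision.grab_frame(name): name is "side" or "top" or "wrist"; returns (picture, depth): 420x560x3 uint8, blue, green, red; 420x560 float32, m along the optical axis (not along the pixel's ray), 0 where there is no reading.
- vision.camera_info(name): a dict with "mtx" (3x3 intrinsics, pixels), "R" (3x3) and "t" (3): a world point X has camera coordinates R X + t; the wrist camera has in their place "hand_eye" (4x4, takes a point from camera to tool coordinates, whose origin is the TCP and whose axes are the flange's). Camera axes: x right, y down, z forward; pixel columns grow to the right and rows downward; lengths in m; the calibration is good to about 2 mm. A picture is of the moment at which its call begins: read the wrist's pose just before it. camera_info takes no time and is no camera call.
A pose or a line that the arm cannot do raises ctrl.Unreachable and nothing moves.
- ticket.close_job(): hands the job in, once; it reports no verdict.
Trained networks look in the newest picture that a camera, given by its name, has taken for a name from the list of things; names that differ only in an ending like _2 or _b are one class to them, and where a whole thing is asked for, a point or a joint stands for the part that bears it (a point fixed in the world has none). Each returns a list of dicts, best first, with "p" (0 to 1); they miss things now and then, are a little off and sometimes report something else, mostly with a low value. They report only what shows in the picture. A call takes as long as a camera call. They do not tell look-alikes from the thing itself.
- models.recognise(camera, target): "point" ([column, row] in pixels, amid what is visible of it).
- models.masks_of(camera, target): "mask" (420x560 bool, what is visible of it) and "point" ([column, row] in pixels, amid what is visible of it).
The state is a dict: "time": time; "qpos": joint angles; "qd": joint speeds; "tau": joint torques, N m; "tcp_pos": TCP position; "eef_rot": TCP orientation; "contact_force": force on the tool from outside, world axes, zero at the start; "wrist_torque": the same for the moment, N m; "width": finger opening in m.
Only numpy, scipy, OpenCV 4.12 (cv2) and the standard library are available. Lean on these libraries where they do the work, as an engineer would, in place of code of your own. Each camera call takes 0.05 s, during which the arm holds its last target. There are 200 camera calls.

## Working session

There is one attempt and no reset: what is moved stays moved. The work goes in short steps, each a Python script; the robot and the scene stay as the last script left them, time stands still between calls to the robot, and variables do not carry over. Pictures are saved under pics/ and viewed, on a budget of 10 in all, crops included, one or two more only if the job needs it, and the job is handed in when it is done.

```bash
ls && mkdir -p pics && cat > h.py <<'E'
import numpy as np, cv2
from scipy.spatial.transform import Rotation as Rot
from station import ctrl, get_state, vision, ticket, models
def cam(name):
    s=get_state(); img,d=vision.grab_frame(name); c=vision.camera_info(name)
    if name=="wrist":
        q=s["eef_rot"]; T=np.eye(4); T[:3,:3]=Rot.from_quat([q[1],q[2],q[3],q[0]]).as_matrix(); T[:3,3]=s["tcp_pos"]
        C=T@np.array(c["hand_eye"])
    else:
        C=np.eye(4); R=np.array(c["R"]); C[:3,:3]=R.T; C[:3,3]=-R.T@np.array(c["t"])
    return img,d,np.array(c["mtx"]),C
def cloud(d,K,C):
    v,u=np.indices(d.shape); p=np.stack([(u-K[0,2])/K[0,0]*d,(v-K[1,2])/K[1,1]*d,d],-1)
    return p@C[:3,:3].T+C[:3,3]
def q(yaw):  # tool down, tool x axis at yaw
    M=Rot.from_euler('z',yaw)*Rot.from_euler('x',np.pi); x,y,z,w=M.as_quat(); return [w,x,y,z]
E
python3 - <<'E'
from h import *
s=get_state(); print(s["time"],s["tcp_pos"],s["eef_rot"],s["width"],ctrl.pinch_z)
ims=[]
for n in ("side","top"):
    img,d,K,C=cam(n); P=cloud(d,K,C); cv2.imwrite(f"pics/{n}0.png",img)
    print(n,C[:3,3].round(3),C[:3,2].round(2))
    for t in ("knob","spindle_tip","collar","printer","gear","cartridge","screwdriver"):
        for r in models.masks_of(n,t)[:5]:
            m=r["mask"]&(d>0); print(t,round(r["p"],2),np.round(r["point"]),np.median(P[m],0).round(3) if m.any() else None, m.sum(), np.percentile(P[m][:,2],95).round(3))
print(get_state()["time"])
E
```

```text
pics
0.0 [0.23623427 0.57809106 0.23043146] [-1.60711103e-04  1.92694791e-01  9.81258341e-01 -8.71394691e-04] 0.08535572093485512 -0.0187
side [ 0.434 -0.794  0.62 ] [ 0.12  0.79 -0.6 ]
knob 0.88 [276. 373.] [ 0.473 -0.448  0.033] 686 0.036
knob 0.85 [334. 357.] [ 0.575 -0.44   0.033] 594 0.036
knob 0.8 [229. 394.] [ 0.4   -0.47   0.033] 748 0.036
knob 0.73 [280. 326.] [ 0.503 -0.364  0.033] 553 0.036
collar 0.62 [306. 168.] [0.642 0.039 0.114] 51 0.116
collar 0.5 [373. 284.] [ 0.705 -0.29   0.027] 871 0.029
printer 0.97 [318. 167.] [0.69  0.101 0.062] 10786 0.121
cartridge 0.83 [372. 286.] [ 0.706 -0.29   0.027] 897 0.029
screwdriver 0.71 [212. 253.] [ 0.382 -0.129  0.02 ] 331 0.024
top [ 0.466 -0.092  1.015] [ 0.08 -0.02 -1.  ]
knob 0.82 [402. 204.] [ 0.578 -0.425  0.036] 243 0.039
knob 0.78 [412. 271.] [ 0.4   -0.454  0.035] 234 0.039
knob 0.56 [401. 243.] [ 0.474 -0.433  0.035] 258 0.04
knob 0.53 [373. 230.] [ 0.504 -0.35   0.036] 220 0.039
spindle_tip 0.56 [217. 166.] [0.646 0.05  0.118] 170 0.129
collar 0.55 [214. 167.] [0.646 0.051 0.118] 160 0.121
printer 0.98 [160. 151.] [0.693 0.206 0.062] 20366 0.135
gear 0.56 [280. 251.] [ 0.452 -0.106  0.012] 190 0.016
cartridge 0.75 [346. 153.] [ 0.706 -0.274  0.03 ] 496 0.033
cartridge 0.66 [372. 232.] [ 0.504 -0.347  0.036] 206 0.039
screwdriver 0.74 [277. 274.] [ 0.386 -0.109  0.023] 360 0.028
0.8
```

```bash
python3 - <<'E'
import cv2,numpy as np
a=cv2.imread("pics/top0.png");b=cv2.imread("pics/side0.png")
c=cv2.resize(a[180:300,330:450],(480,480),interpolation=cv2.INTER_CUBIC)
cv2.imwrite("pics/v1.png",a); cv2.imwrite("pics/v2.png",b)
E
```

```text
(no output)
```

View pics/v1.png

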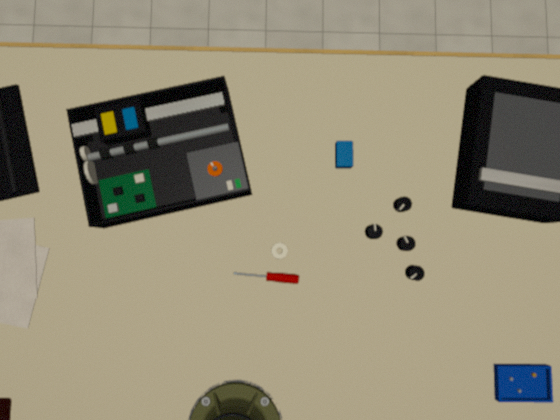

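View pics/v2.png

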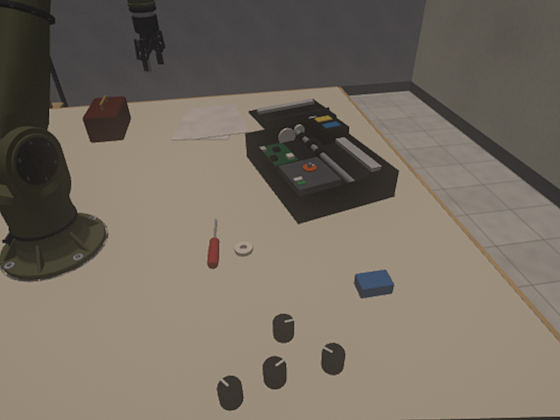

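```bash
cat >> h.py <<'E'
def look(target,s,yaw):
    H=np.array(vision.camera_info("wrist")["hand_eye"]); w,x,y,z=q(yaw); R=Rot.from_quat([x,y,z,w]).as_matrix()
    return list(np.array(target)-R@(H[:3,3]+s*H[:3,2])), q(yaw)
E
python3 - <<'E'
from h import *
c=vision.camera_info("wrist"); print(np.array(c["hand_eye"]).round(3),c["mtx"][0][0])
s=get_state(); w,x,y,z=s["eef_rot"]; M=Rot.from_quat([x,y,z,w]).as_matrix(); print(M.round(2), "yaw",np.arctan2(M[1,0],M[0,0]))
for name,t in (("spindle",[0.647,0.05,0.12]),("knob",[0.503,-0.353,0.036])):
  for yaw in np.arange(-np.pi,np.pi,np.pi/6):
    p,o=look(t,0.24,yaw); j=ctrl.ik(p,o); print(name,round(yaw,2),np.round(p,3),None if j is None else np.round(j,2))
E
```

```text
[[-0.    -0.952 -0.305  0.078]
 [ 1.    -0.    -0.     0.001]
 [ 0.    -0.305  0.952 -0.144]
 [ 0.     0.     0.     1.   ]] 355.9628420200116
[[-0.93  0.38 -0.  ]
 [ 0.38  0.93 -0.  ]
 [ 0.   -0.   -1.  ]] yaw 2.7537716535996353
spindle -3.14 [0.652 0.049 0.204] [-0.02  0.57 -0.15  1.46  0.09  1.12  1.38]
spindle -2.62 [0.652 0.051 0.204] [ 0.06  0.58 -0.3   1.46  0.18  1.13  1.82]
spindle -2.09 [0.651 0.054 0.204] [ 0.13  0.59 -0.44  1.46  0.26  1.15  2.27]
spindle -1.57 [0.648 0.055 0.204] [ 0.21  0.61 -0.58  1.46  0.35  1.17  2.71]
spindle -1.05 [0.646 0.055 0.204] [-0.68  0.81  1.15  1.48 -0.75  1.33 -2.08]
spindle -0.52 [0.643 0.054 0.204] [-0.68  0.81  1.15  1.49 -0.75  1.33 -1.56]
spindle -0.0 [0.642 0.051 0.204] [-0.42  0.6   0.52  1.49 -0.32  1.13 -1.4 ]
spindle 0.52 [0.642 0.049 0.204] [-0.39  0.59  0.48  1.49 -0.29  1.13 -0.9 ]
spindle 1.05 [0.643 0.046 0.204] [-0.33  0.58  0.37  1.49 -0.22  1.12 -0.43]
spindle 1.57 [0.646 0.045 0.204] [-0.26  0.57  0.26  1.48 -0.15  1.11  0.03]
spindle 2.09 [0.648 0.045 0.204] [-0.19  0.56  0.14  1.47 -0.08  1.11  0.49]
spindle 2.62 [0.6
[... 289 characters left out ...]
.3 ]
knob -1.57 [ 0.504 -0.348  0.12 ] [-0.02  0.87  1.15  1.69 -0.86  1.17 -1.78]
knob -1.05 [ 0.502 -0.348  0.12 ] [ 0.04  0.77  0.95  1.7  -0.71  1.06 -1.38]
knob -0.52 [ 0.499 -0.349  0.12 ] [ 0.05  0.77  0.95  1.7  -0.71  1.05 -0.86]
knob -0.0 [ 0.498 -0.352  0.12 ] [-0.03  0.91  1.22  1.7  -0.91  1.21 -0.15]
knob 0.52 [ 0.498 -0.354  0.12 ] [-0.    0.85  1.12  1.7  -0.84  1.15  0.31]
knob 1.05 [ 0.499 -0.357  0.12 ] [ 0.05  0.79  0.99  1.69 -0.74  1.08  0.75]
knob 1.57 [ 0.502 -0.358  0.12 ] [ 0.17  0.7   0.72  1.68 -0.54  0.97  1.08]
knob 2.09 [ 0.504 -0.358  0.12 ] [ 0.3   0.64  0.47  1.67 -0.35  0.91  1.42]
knob 2.62 [ 0.507 -0.357  0.12 ] [ 0.36  0.62  0.36  1.67 -0.27  0.9   1.87]
```

```bash
cat >> h.py <<'E'
def go_look(t,s,yaw,fn):
    ctrl.movep(*look(t,s,yaw)); ctrl.pause(0.15)
    img,d,K,C=cam("wrist"); np.savez(f"pics/{fn}.npz",img=img,d=d,K=K,C=C); cv2.imwrite(f"pics/{fn}.png",img)
    print(fn,get_state()["time"],get_state()["tcp_pos"].round(3) if hasattr(get_state()["tcp_pos"],'round') else get_state()["tcp_pos"])
    return img,d,K,C
E
python3 - <<'E'
from h import *
for n,t,c in (("sp",[0.647,0.05,0.12],"collar"),("kn",[0.503,-0.353,0.036],"knob")):
    img,d,K,C=go_look(t,0.26,2.62,n); P=cloud(d,K,C)
    for r in models.masks_of("wrist",c)[:4]:
        m=r["mask"]&(d>0); print(c,r["p"],r["point"],m.sum(),np.median(P[m],0).round(4))
a=cv2.imread("pics/sp.png");b=cv2.imread("pics/kn.png")
cv2.imwrite("pics/v3.png",cv2.resize(np.hstack([a[60:360,80:480],b[60:360,80:480]]),(800,300)))
E
```

```text
sp 3.3833 [0.645 0.05  0.223]
collar 0.6 [284.2, 217.0] 1629 [0.6464 0.053  0.1188]
kn 5.2333 [ 0.502 -0.353  0.139]
knob 0.91 [165.6, 231.7] 2897 [ 0.4743 -0.4303  0.0374]
knob 0.8 [276.1, 214.0] 2676 [ 0.5028 -0.3498  0.0376]
knob 0.67 [242.5, 326.2] 2559 [ 0.5729 -0.4242  0.0373]
knob 0.66 [75.9, 159.8] 3662 [ 0.4013 -0.4513  0.0374]
```

View pics/v3.png

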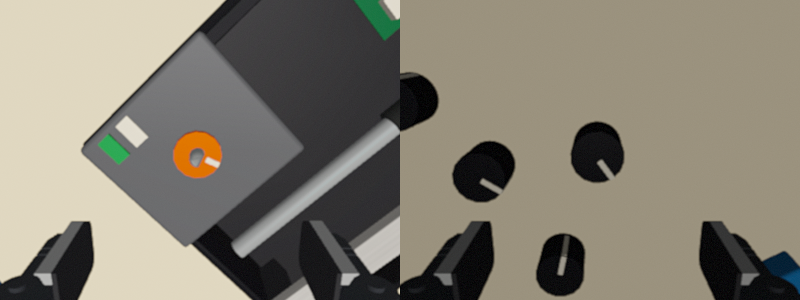

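```bash
cat >> h.py <<'E'
def plane(K,C,z):  # world xy at which every pixel's ray meets height z
    v,u=np.indices((420,560)); r=np.stack([(u-K[0,2])/K[0,0],(v-K[1,2])/K[1,1],np.ones(u.shape)],-1)@C[:3,:3].T
    return (C[:3,3]+r*((z-C[2,3])/r[...,2])[...,None])[...,:2]
def circ(X):  # fit to the hull
    h=cv2.convexHull((X*1e4).astype(np.float32)); c,r=cv2.minEnclosingCircle(h); return np.array(c)/1e4,r/1e4
def line(X,c):
    d=X.mean(0)-c; _,_,V=np.linalg.svd(X-X.mean(0)); a=V[0]*np.sign(V[0]@d); return np.arctan2(d[1],d[0]),np.arctan2(a[1],a[0])
def meas(img,d,K,C,near,z,orange):
    P=cloud(d,K,C); W=plane(K,C,z); hsv=cv2.cvtColor(img,cv2.COLOR_BGR2HSV).astype(int); H,S,V=hsv[...,0],hsv[...,1],hsv[...,2]
    close=np.hypot(*(W-np.array(near)).transpose(2,0,1))<0.03
    if orange: m=close&(S>150)&(H<20)&(V>100)
    else: m=close&(abs(P[...,2]-z)<0.004)
    m=cv2.morphologyEx(m.astype(np.uint8),cv2.MORPH_OPEN,np.ones((3,3)))>0
    c,r=circ(W[m]); D=np.hypot(*(W-c).transpose(2,0,1))
    w=(S<70)&(V>110)&(D<r-0.002)&(D>(0.0085 if orange else 0.002))
    n,L,st,_=cv2.connectedComponentsWithStats(w.astype(np.uint8)); w=L==1+np.argmax(st[1:,4])
    print("centre",c.round(4),"r",r.round(4),"yaw(centroid,axis)",np.round(line(W[w],c),3),w.sum(),"z",np.median(P[m][:,2]).round(4)); return c,line(W[w],c)
E
python3 - <<'E'
from h import *
A=np.load("pics/sp.npz");B=np.load("pics/kn.npz")
g=lambda a:(a["img"],a["d"],a["K"],a["C"])
meas(*g(A),[0.646,0.05],0.117,True)
meas(*g(B),[0.503,-0.35],0.036,False)
# spindle tip: points above 0.124
P=cloud(A["d"],A["K"],A["C"]); m=(np.hypot(P[...,0]-.646,P[...,1]-.051)<.012)&(P[...,2]>.123)
print(m.sum(),P[m].mean(0).round(4),P[m][:,2].max(), circ(P[m][:,:2]))
from collections import Counter
E
```

```text
Traceback (most recent call last):
  File "h.py", line 41, in meas
    print("centre",c.round(4),"r",r.round(4),"yaw(centroid,axis)",np.round(line(W[w],c),3),w.sum(),"z",np.median(P[m][:,2]).round(4)); return c,line(W[w],c)
                                  ^^^^^^^
AttributeError: 'float' object has no attribute 'round'
```

```bash
sed -i 's/"r",r.round(4)/"r",round(r,4)/' h.py && python3 - <<'E'
from h import *
A=np.load("pics/sp.npz");B=np.load("pics/kn.npz")
g=lambda a:(a["img"],a["d"],a["K"],a["C"])
c,y=meas(*g(A),[0.646,0.05],0.117,True)
k,ky=meas(*g(B),[0.503,-0.35],0.036,False)
P=cloud(A["d"],A["K"],A["C"]); m=(np.hypot(P[...,0]-.646,P[...,1]-.051)<.012)&(P[...,2]>.124)
print(m.sum(),P[m].mean(0).round(4),P[m][:,2].max(), circ(P[m][:,:2]))
turn=y[0]-ky[0]; print("turn",turn)
for gy in np.arange(-np.pi,np.pi,np.pi/12):
    j=ctrl.ik([k[0],k[1],0.004],q(gy)); f=gy+turn; j2=ctrl.ik([c[0],c[1],0.12],q(f))
    ax=np.array([-np.sin(gy),np.cos(gy)]);
    near=[min(np.linalg.norm(n-k-s*ax*t) for s in(1,-1) for t in (.043,.057)) for n in np.array([[.474,-.432],[.577,-.424],[.4,-.453]])]
    print(round(gy,2),np.round(near,3),None if j is None else np.round(j,2),None if j2 is None else np.round(j2,2))
E
```

```text
centre [0.6472 0.0514] r 0.0181 yaw(centroid,axis) [0.573 0.667] 55 z 0.1188
centre [ 0.506  -0.3514] r 0.0205 yaw(centroid,axis) [0.014 0.102] 114 z 0.0377
897 [0.6384 0.0554 0.2648] 0.3064232732437971 (array([0.64361528, 0.05234883]), 0.009801827239990235)
turn 0.5592645205620933
-3.14 [0.04  0.073 0.115] [ 0.61  0.74 -0.08  1.77  0.09  0.64  2.06] [ 0.02  0.64 -0.24  1.58  0.17  0.94  1.86]
-2.88 [0.053 0.059 0.129] [ 0.65  0.74 -0.13  1.77  0.15  0.64  2.26] [ 0.06  0.65 -0.3   1.58  0.22  0.95  2.08]
-2.62 [0.068 0.048 0.143] [ 0.69  0.74 -0.2   1.77  0.22  0.65  2.46] [ 0.1   0.66 -0.37  1.58  0.27  0.96  2.29]
-2.36 [0.08  0.045 0.152] [ 0.73  0.75 -0.27  1.77  0.3   0.67  2.65] [ 0.14  0.67 -0.45  1.57  0.33  0.98  2.51]
-2.09 [0.091 0.049 0.141] [ 0.77  0.76 -0.34  1.77  0.37  0.68  2.85] [ 0.19  0.68 -0.53  1.57  0.39  0.99  2.72]
-1.83 [0.092 0.06  0.127] [ 1.04  0.88 -0.83  1.76  0.82  0.89  2.72] [ 0.27  0.71 -0.69  1.57  0.5   1.04  2.88]
-1.57 [0.081 0.074 0.113] [ 1.13  0.96 -1.03  1.76  0.97  1.02  2.86] [ 0.49  0.92 -1.23  1.57  0.89  1.3   2.83]
-1.31 [0.07  0.089 
[... 1205 characters left out ...]
.58 -0.19  0.93  0.35]
1.57 [0.081 0.074 0.113] [ 0.41  0.76  0.26  1.77 -0.29  0.65  0.84] [-0.22  0.64  0.18  1.58 -0.13  0.93  0.56]
1.83 [0.07  0.089 0.101] [ 0.45  0.75  0.2   1.77 -0.23  0.64  1.04] [-0.18  0.64  0.11  1.58 -0.08  0.93  0.78]
2.09 [0.055 0.1   0.093] [ 0.48  0.75  0.14  1.77 -0.16  0.64  1.24] [-0.14  0.64  0.04  1.58 -0.03  0.93  0.99]
2.36 [0.041 0.11  0.09 ] [ 0.51  0.74  0.09  1.77 -0.1   0.63  1.45] [-0.1   0.64 -0.03  1.58  0.02  0.93  1.21]
2.62 [0.031 0.099 0.093] [ 0.55  0.74  0.03  1.77 -0.04  0.63  1.65] [-0.06  0.64 -0.1   1.58  0.07  0.93  1.43]
2.88 [0.031 0.088 0.102] [ 0.58  0.74 -0.02  1.77  0.03  0.63  1.85] [-0.02  0.64 -0.17  1.58  0.12  0.94  1.64]
```

```bash
python3 - <<'E'
from h import *
k=np.array([0.506,-0.3514])
for i,gy in enumerate((0.26,1.83)):
    if i==0: ctrl.movep([*k,0.10],q(gy))
    else: ctrl.movep([*k,0.065],q(gy))
    ctrl.movel([*k,0.004]); ctrl.close_gripper(20); s=get_state(); print(gy,s["time"],np.round(s["tcp_pos"],4),s["width"],np.round(s["contact_force"],1))
    ctrl.ungrasp(); ctrl.movel([*k,0.065],max_speed=0.2)
img,d,K,C=go_look([*k,0.036],0.26,2.62,"kn2")
meas(img,d,K,C,k,0.036,False)
A=np.load("pics/kn.npz"); print("before:"); meas(A["img"],A["d"],A["K"],A["C"],k,0.036,False)
x0,y0=277,215
cv2.imwrite("pics/v4.png",cv2.resize(img[150:290,200:360],(800,700))[:600])
E
```

```text
0.26 8.2083 [ 0.5064 -0.3515  0.0047] 0.03935333458214854 [-0.1  0.9  5.8]
1.83 11.3417 [ 0.5064 -0.3517  0.0049] 0.03942279330674879 [-0.6  0.3  5.1]
kn2 13.15 [ 0.505 -0.351  0.138]
centre [ 0.5068 -0.3497] r 0.0206 yaw(centroid,axis) [0.024 0.093] 117 z 0.0377
before:
centre [ 0.506  -0.3514] r 0.0205 yaw(centroid,axis) [0.014 0.102] 114 z 0.0377
```

View pics/v4.png

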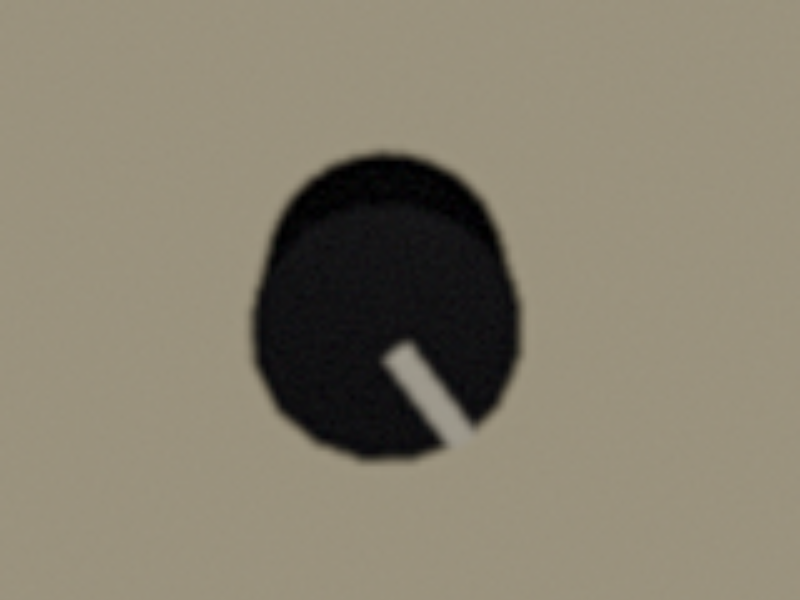

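```bash
python3 - <<'E'
from h import *
k=np.array([0.5064,-0.3516]); s0=np.array([0.6468,0.0495]); gy=1.83; f=gy+0.562
ctrl.movep([*k,0.07],q(gy)); ctrl.movel([*k,0.004]); ctrl.close_gripper(80)
s=get_state(); print(s["time"],np.round(s["tcp_pos"],4),s["width"],np.round(s["contact_force"],1))
ctrl.movel([*k,0.16],max_speed=0.25); ctrl.movep([*s0,0.165],q(f)); ctrl.movel([*s0,0.142]); ctrl.pause(.2)
s=get_state(); print(s["time"],np.round(s["tcp_pos"],4),s["width"],np.round(s["contact_force"],1))
img,d,K,C=cam("wrist"); np.savez("pics/hov.npz",img=img,d=d,K=K,C=C)
s2,d2,_,_=cam("side")
cv2.imwrite("pics/v5.png",np.hstack([cv2.resize(img,(400,300)),cv2.resize(s2[110:215,240:380],(400,300))]))
E
```

```text
14.8917 [ 0.5069 -0.3519  0.0051] 0.0380706626072084 [-0.7  0.1  5.1]
17.7333 [0.6473 0.0491 0.1429] 0.03773020774410077 [-0.6  0.1 -0.9]
```

View pics/v5.png

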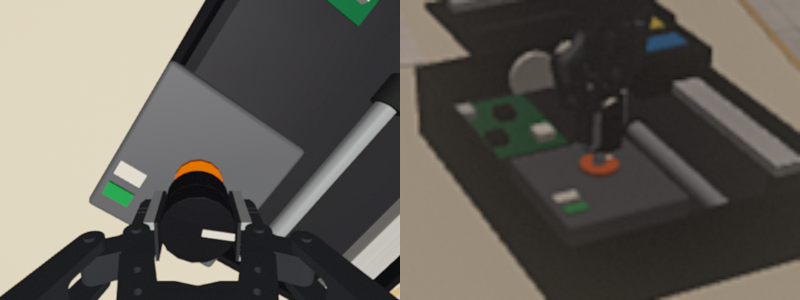

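```bash
python3 - <<'E'
from h import *
A=np.load("pics/hov.npz"); img,K,C=A["img"],A["K"],A["C"]
W=plane(K,C,0.175); hsv=cv2.cvtColor(img,cv2.COLOR_BGR2HSV).astype(int)
m=(hsv[...,1]<70)&(hsv[...,2]>140)&(np.hypot(W[...,0]-.647,W[...,1]-.05)<.019)
n,L,st,_=cv2.connectedComponentsWithStats(m.astype(np.uint8)); w=L==1+np.argmax(st[1:,4])
y=line(W[w],np.array([.6473,.0491])); print(y,w.sum())
assert abs(y[1]-.65)<.15
s0=np.array([0.6463,0.0499])
for z in (.137,.134,.132,.130,.128,.126,.124,.122):
    ctrl.movel([*s0,z],max_speed=0.03); s=get_state(); F=s["contact_force"]
    print(round(s["time"],2),z,np.round(s["tcp_pos"],4),np.round(F,1),np.round(s["wrist_torque"],2))
    if F[2]>9 : break
E
```

```text
(np.float64(0.7313693025007189), np.float64(0.6569016997159803)) 452
18.15 0.137 [0.646  0.05   0.1367] [-0.6  0.4 -0.4] [-0.02 -0.03 -0.04]
18.4 0.134 [0.6462 0.0499 0.1337] [ 0.1  0.4 -0.4] [ 0.02 -0.03 -0.  ]
18.65 0.132 [0.6462 0.0499 0.1319] [ 0.4 -0.  -1.3] [-0.02 -0.07 -0.04]
18.9 0.13 [0.6464 0.05   0.1299] [ 0.5  0.7 -0.4] [ 0.03 -0.04 -0.02]
19.15 0.128 [0.6464 0.05   0.1279] [ 1.2  0.1 -1.2] [ 0.11 -0.21  0.  ]
19.4 0.126 [0.6463 0.05   0.1259] [ 0.6 -0.2 -1.4] [ 0.11 -0.19 -0.02]
19.65 0.124 [0.6464 0.05   0.1239] [ 1.   0.8 -1.2] [ 0.18 -0.24  0.02]
19.9 0.122 [0.6465 0.0499 0.1222] [0.4 0.6 1.4] [ 0.09 -0.23 -0.  ]
```

```bash
python3 - <<'E'
from h import *
s0=np.array([0.6463,0.0499])
for z in (.120,.118,.1165):
    ctrl.movel([*s0,z],max_speed=0.03); ctrl.pause(.1); s=get_state(); F=s["contact_force"]
    print(round(s["time"],2),z,np.round(s["tcp_pos"],4),np.round(F,1),np.round(s["wrist_torque"],2),s["width"])
    if F[2]>30: break
ctrl.pause(.5); s=get_state(); print(np.round(s["tcp_pos"],4),np.round(s["contact_force"],1))
img,d,K,C=cam("wrist"); np.savez("pics/fin.npz",img=img,d=d,K=K,C=C); s2,_,_,_=cam("side")
P=cloud(d,K,C); W=plane(K,C,.147); hsv=cv2.cvtColor(img,cv2.COLOR_BGR2HSV).astype(int)
m=(hsv[...,1]<70)&(hsv[...,2]>140)&(np.hypot(W[...,0]-.6465,W[...,1]-.05)<.019)
n,L,st,_=cv2.connectedComponentsWithStats(m.astype(np.uint8)); w=L==1+np.argmax(st[1:,4]); print(line(W[w],np.array([.6465,.05])),"top z",np.median(P[w][:,2]))
cv2.imwrite("pics/v6.png",np.hstack([cv2.resize(img,(400,300)),cv2.resize(s2[110:215,240:380],(400,300))]))
E
```

```text
20.25 0.12 [0.6465 0.0499 0.1206] [-0.8 -0.4  5.8] [ 0.06  0.07 -0.  ] 0.0380113796220457
20.6 0.118 [0.6466 0.0499 0.119 ] [-0.8  0.4  7.6] [0.07 0.35 0.02] 0.03792620307372947
20.95 0.1165 [0.6466 0.0499 0.1177] [-0.8  0.2  8.9] [ 0.08  0.43 -0.04] 0.03795170562108251
[0.6465 0.0499 0.1177] [-1.4  0.2  8.7]
(np.float64(0.5429552891410304), np.float64(0.6596071097997013)) top z 0.15079675891662664
```

View pics/v6.png

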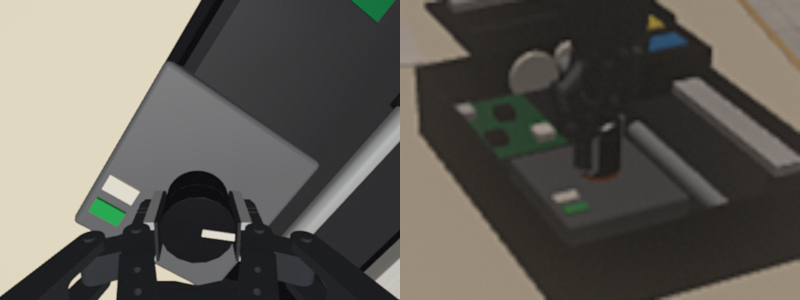

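```bash
python3 - <<'E'
from h import *
s0=np.array([0.6463,0.0499])
for z in (.1145,.113,.112,.111):
    ctrl.movel([*s0,z],max_speed=0.03); ctrl.pause(.15); s=get_state(); F=s["contact_force"]
    print(round(s["time"],2),z,np.round(s["tcp_pos"],4),np.round(F,1),np.round(s["wrist_torque"],2),s["width"])
    if F[2]>14.5: break
ctrl.pause(.8); s=get_state(); print(np.round(s["tcp_pos"],4),np.round(s["contact_force"],1))
img,d,K,C=cam("wrist"); P=cloud(d,K,C); W=plane(K,C,.147); hsv=cv2.cvtColor(img,cv2.COLOR_BGR2HSV).astype(int)
m=(hsv[...,1]<70)&(hsv[...,2]>140)&(np.hypot(W[...,0]-.6465,W[...,1]-.05)<.019)
n,L,st,_=cv2.connectedComponentsWithStats(m.astype(np.uint8)); w=L==1+np.argmax(st[1:,4]); print(line(W[w],np.array([.6465,.05])),"top z",np.median(P[w][:,2]))
E
```

```text
21.95 0.1145 [0.6466 0.0499 0.1161] [-2.7  0.4 11.8] [0.07 0.66 0.02] 0.037915596924804604
22.35 0.113 [0.6467 0.0499 0.1159] [-5.8 -0.7 21.6] [-0.08  1.39 -0.02] 0.03826483446469693
[0.6467 0.0499 0.1159] [-5.1  0.4 21.5]
(np.float64(0.6392805514660053), np.float64(0.6588550180422151)) top z 0.14897992833339377
```

```bash
python3 -c "
from h import *
ticket.close_job(); s=get_state(); print(s['time'],s['tcp_pos'],s['contact_force'])"
```

```text
the job is handed in; nothing more can be done
the job is handed in; nothing more can be done
```

The knob is on the spindle, flat to flat, and the arm is still gripping it and holding it down. I handed the job in at about 23.2 s of the 38 s; no verdict is reported.

I took the leftmost of the four look-alike knobs. I centred it with two light squeezes at right angles, gripped it at 80 N, turned it 0.56 rad and lowered it onto the spindle.

**Fit:** it slid over the tip with about 1 N of side load. It met the collar at TCP height 0.122 m, where the geometry predicted.

**Collar:** the TCP travelled about 6 mm further down, to 0.1159 m. The upward force then jumped from 11.8 to 21.5 N, which I read as the collar on its stop. The reading held steady for 0.8 s, and the knob did not slip in the grip.

**Flat:** the knob's line reads 0.659 rad against 0.667 rad for the line on the collar. Taking the angle from each line's centroid instead gives 0.64 against 0.57 rad. Both are well inside the 0.25 rad limit.

**Disagreements:** the wrist camera reads about 1.7 mm high in z. It was also about 2 mm off in y, which I corrected using the centred knob. I did not take a separate last look at the screwdriver, cartridge and gear. The arm was planned well clear of them, and I saw no unexpected contact force.

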